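# Sort the stripped-down lathe parts into their trays

## Robot

A 7-joint arm with a two-finger parallel gripper is mounted at the origin on the work surface. World frame = base frame: x ahead of the robot, y to its left, z up, the work surface at z = 0. Lengths are in m, angles in rad, forces in N, time in s.
With the tool pointing down it reaches from about 0.35 to 0.9 m from the base axis. Payload 19.9 kg.
Tool frame: the origin (TCP) lies midway between the tips of the shut fingers; the grasp point (between the pads) lies 19 mm behind it; z points along the fingers, y is the line along which they close (so a half turn about z gives the same grasp; the last joint's range is limited). The gripper opens to 85 mm and grips with 20 to 120 N. Pads are 22 mm wide; open, the fingers measure 114 mm over their backs; the gripper's body (76 mm by 85 mm) begins 54 mm behind the grasp point. The pads swing forward as they close: fully open they stand 13 mm farther back than shut.
Start: joints at [-1.286, 0.417, -0.01, 1.614, 0.005, 1.111, -0.053], TCP at [0.2, 0.592, 0.231] pointing down, gripper open.
Joint ranges: [-2.81, 2.81], [-0.39, 2.02], [-1.27, 1.25], [0.06, 2.57], [-1.19, 4.33], [0.19, 2], [-2.82, 2.82]. Speed limits (rad/s): [1.89, 1.89, 2.39, 2.39, 3.01, 3.01, 3.01].

## Interface

Orientations are given as a 3x3 rotation matrix whose columns are the frame's x, y, z axes.
In Python, from bench import r gives the robot as it stands. The module is installed in compiled form; this text tells all that it offers.
- The arm moves only by the tool apply_moves, never from a script. Its argument "motion" is a list of rows, each a list of 3 entries, a list of its own where there are three numbers: the opening in per cent of the stroke, from 0 (shut) to 100 (fully open), then the shift along the tool's x, y, z in cm, then the turn, a rotation vector about the tool's x, y, z in rad. In form: [[gripper, [tx, ty, tz], [ax, ay, az]], ...]. A call has 1 to 20 rows; each row is the pose to reach, as a shift and turn from the pose commanded when the call began, along the tool's axes at that moment; what a row does not reach only later rows make up. A row lasts 1/10 s, in which the tool goes at most 50 mm and 8.59 degrees, less where a joint would pass 70% of its speed; a pose out of reach is approached as far as the arm can. A call with a gripper value outside its range is refused whole. The fingers move at their own pace and stop on an object; the grip force is fixed at half the most. Time passes only in rows, so rows that repeat a pose let the fingers close. It gives the time, the measured TCP pose, the force, the opening and the grip force at its end, in the units of the state.
- r.observe(): the state, without advancing time (a new reading comes with each control period).
- r.get_image(name): name is "scene" or "top"; returns a dict with "color" (420x560x3 uint8, red, green, blue), "z_map" (420x560 float32, m along the optical axis (not along the pixel's ray), 0 where there is no reading), "fx", "fy", "cx", "cy" (pixels), "D" ([k1, k2, p1, p2, k3] as OpenCV has them; the pictures are not rectified), "R" (3x3) and "t" (3): a world point X has camera coordinates R X + t. Camera axes: x right, y down, z forward; pixel columns grow to the right and rows downward; lengths in m; the calibration is good to about 2 mm. A picture is of the moment at which its call begins.
- r.sign_off(): hands the job in; it is judged then, once.
The state is a dict: "time": time; "joint_positions": joint angles; "dq": joint speeds; "joint_efforts": joint torques, N m; "position": TCP position; "tool_rot": TCP orientation; "contact_force": force on the tool from outside, world axes, zero at the start; "ft_torque": the same for the moment, N m; "opening": finger opening in m; "gripper_force": force on a finger pad.
Only numpy, scipy, OpenCV 4.12 (cv2) and the standard library are available. Lean on these libraries where they do the work, as an engineer would, in place of code of your own. Each camera call takes 0.05 s, during which the arm holds its last target. There are 200 camera calls.

## Task

The pieces taken off the lathe lie mixed on the bench: sort them away. Stand both bushings on end in the round pan, lay both turning tools flat with their inserts up along the length of the oblong tray, and set the stepped chuck jaw, steps up, in the square box. Every piece must rest on the floor of its own tray, none on top of another, and the oil can and the chuck key stay where they are.

Things in the scene. Friction and masses are not known exactly. Their poses are not given: they have to be found in the camera images.
- bushing_a_mid (a point): plain steel bushing (a short thick tube) standing on end: 40 mm outside diameter, 24 mm bore, 30 mm high, about 0.19 kg. The point is its centre, 15 mm above its underside; z is its axis. One of two alike.
- bushing_b_mid (a point): plain steel bushing (a short thick tube) standing on end: 40 mm outside diameter, 24 mm bore, 30 mm high, about 0.19 kg. The point is its centre, 15 mm above its underside; z is its axis. One of two alike.
- tool_a_mid (a point): lathe turning tool lying flat: dark steel square shank 16 x 16 mm, 115 mm long, about 0.22 kg, with a small brass-coloured cutting insert let into the top of one end. x runs along its length towards the insert end, z up out of the insert's face. The last 22 mm at the insert end stand out 5 mm more on the -y side. The point is the middle of the shank, 8 mm above its underside; take it here across its 16 mm width (along its y). One of two alike.
- tool_b_mid (a point): lathe turning tool lying flat: dark steel square shank 16 x 16 mm, 115 mm long, about 0.22 kg, with a small brass-coloured cutting insert let into the top of one end. x runs along its length towards the insert end, z up out of the insert's face. The last 22 mm at the insert end stand out 5 mm more on the -y side. The point is the middle of the shank, 8 mm above its underside; take it here across its 16 mm width (along its y). One of two alike.
- jaw_mid (a point): stepped steel chuck jaw standing on its flat base, steps up: a block 60 mm long (its x), 24 mm wide (its y), with three steps each 20 mm long and 20, 28 and 36 mm high from its -x to its +x end, about 0.3 kg. The point is midway along and across, 18 mm above its base (10 mm below the top of the middle step); take it across its 24 mm width. z is up.
- pan_floor (a point): round shallow sheet-metal pan, fixed to the bench: inside diameter 150 mm, outside 158 mm, rim 24 mm above the bench. The point is the centre of its flat inner floor, 4 mm above the bench; z up.
- oblong_floor (a point): oblong sheet-metal tray, fixed to the bench: inside 160 mm long (its x) by 120 mm wide (its y), walls 4 mm thick, rim 20 mm above the bench. The point is the centre of its inner floor, 4 mm above the bench; z up.
- square_floor (a point): square sheet-metal box, open-topped, fixed to the bench: inside 110 x 110 mm, walls 4 mm thick, rim 38 mm above the bench. The point is the centre of its inner floor, 4 mm above the bench; z up.
- oilcan_mid (a point): bystander: red oil can, 68 mm diameter body, 185 mm high to the tip of its thin bent spout; the point is on its axis 60 mm above the bench. Leave it where it is.
- chuckkey_mid (a point): bystander: T-shaped chuck key lying on the bench, 16 mm thick, 118 mm long (its x), crossbar 130 mm along its y at its -x end; the point is on its shaft 8 mm above the bench. Leave it where it is.

How it is judged:
At the end, for the whole second after the job is handed in: Bushings upright on the round pan's floor, tools flat, insert up, on the oblong tray's floor and within 0.35 rad of its length, jaw on its base on the square box's floor; tilts under 0.15 rad, heights within 5 to 6 mm, nothing stacked, all released and at rest (horizontal distance between each of bushing_a_mid, bushing_b_mid and pan_floor below 0.06 m and z of bushing_a_mid in the frame of pan_floor between 0.009 and 0.021 m and (angle between bushing_a_mid's own z axis and vertical below 0.15 rad or angle between bushing_a_mid's own z axis and vertical above 2.99 rad) and linear speed of each of bushing_a, bushing_b, tool_a, tool_b, jaw below 0.02 m/s and angular speed of each of bushing_a, bushing_b, tool_a, tool_b, jaw below 0.15 rad/s and z of bushing_b_mid in the frame of pan_floor between 0.009 and 0.021 m and (angle between bushing_b_mid's own z axis and vertical below 0.15 rad or angle between bushing_b_mid's own z axis and vertical above 2.99 rad) and x of tool_a_mid in the frame of oblong_floor between -0.035 and 0.035 m and y of tool_a_mid in the frame of oblong_floor between -0.055 and 0.055 m and z of tool_a_mid in the frame of oblong_floor between 0.003 and 0.013 m and angle between each of tool_a_mid, tool_b_mid, jaw_mid's own z axis and vertical below 0.15 rad and angle between the x axis of each of tool_a_mid, tool_b_mid and the x axis of oblong_floor, either way round below 0.35 rad and x of tool_b_mid in the frame of oblong_floor between -0.035 and 0.035 m and y of tool_b_mid in the frame of oblong_floor between -0.055 and 0.055 m and z of tool_b_mid in the frame of oblong_floor between 0.003 and 0.013 m and horizontal distance between jaw_mid and square_floor below 0.05 m and z of jaw_mid in the frame of square_floor between 0.012 and 0.024 m); the robot touches nothing.
It fails at once if the oil can is knocked or moved more than 30 mm (distance of oilcan_mid from where it was at the start of the episode above 0.03 m).
It fails at once if the chuck key is moved more than 30 mm (distance of chuckkey_mid from where it was at the start of the episode above 0.03 m).
It also fails if it takes over 128 s, if anything falls off the work surface, if the arm or the gripper's body presses on something with over 40 N, if the wrist force passes 120 N, or if a joint passes its speed limit or range.

## Working session

There is one attempt and no reset: what is moved stays moved. The work goes in short steps, Python scripts to look and compute and a tool call to move; the robot and the scene stay as the last step left them, time stands still between calls to the robot, and variables do not carry over. Pictures are saved under pics/ and viewed, at most 14 in all, crops included, and the job is handed in when it is done.

Besides the shell and the picture viewer there is one more tool, called after ">>>" as name(argument=value, ...), one argument or row to a line, values as JSON. apply_moves: Moves the arm, as the interface text tells. Its arguments: {"type":"object","properties":{"motion":{"type":"array"}},"required":["motion"]}

```bash
mkdir -p pics; cat > h.py <<'E'
import numpy as np,cv2
from bench import r
def grab(n,tag):
    im=r.get_image(n); cv2.imwrite(f'pics/{tag}.png',im['color'][:,:,::-1]); return im
def K(im): return np.array([[im['fx'],0,im['cx']],[0,im['fy'],im['cy']],[0,0,1.]])
def ray(im,uv,z):
    uv=np.array(uv,float).reshape(-1,1,2)
    n=cv2.undistortPoints(uv,K(im),np.array(im['D'],float)).reshape(-1,2)
    R=np.array(im['R']);t=np.array(im['t']);c=-R.T@t
    d=np.c_[n,np.ones(len(n))]@R
    return c+d*((z-c[2])/d[:,2])[:,None]
def cloud(im):
    h,w=im['z_map'].shape
    g=np.stack(np.meshgrid(np.arange(w),np.arange(h)),-1).reshape(-1,1,2).astype(float)
    n=cv2.undistortPoints(g,K(im),np.array(im['D'],float)).reshape(-1,2)
    z=im['z_map'].reshape(-1,1)
    return ((np.c_[n,np.ones(len(n))]*z-np.array(im['t']))@np.array(im['R'])).reshape(h,w,3)
E
python3 - <<'E'
from h import *
for n in('top','scene'):
    im=grab(n,n+'0'); print(n,im['fx'],im['D'],-np.array(im['R']).T@np.array(im['t']),np.array(im['R']).round(2).tolist())
    np.save(n+'cloud.npy',cloud(im))
s=r.observe();print(s['position'],np.round(s['tool_rot'],3).tolist(),s['opening'])
E
```

```text
top 466.334146523769 [-0.1109337  0.         0.         0.         0.       ] [ 0.22198103 -0.01430339  1.36012961] [[-0.06, -1.0, -0.0], [-0.97, 0.06, -0.23], [0.23, -0.01, -0.97]]
scene 391.0254389916169 [0.02756435 0.         0.         0.         0.        ] [ 1.20219308 -0.33992417  1.07352249] [[0.42, 0.91, 0.02], [0.72, -0.32, -0.62], [-0.56, 0.27, -0.78]]
[0.19994787 0.59182383 0.23071434] [[-0.947, 0.32, -0.0], [0.32, 0.947, -0.001], [-0.0, -0.001, -1.0]] 0.08542643910604748
```

View pics/top0.png

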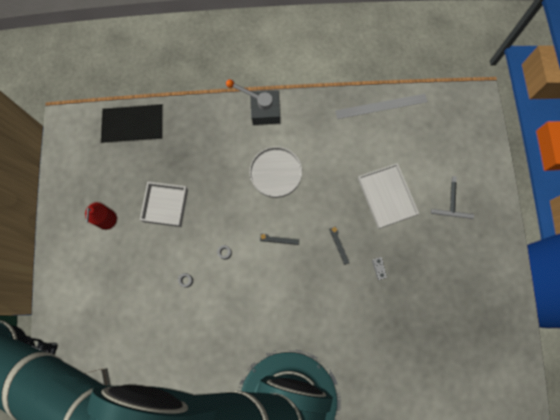

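View pics/scene0.png

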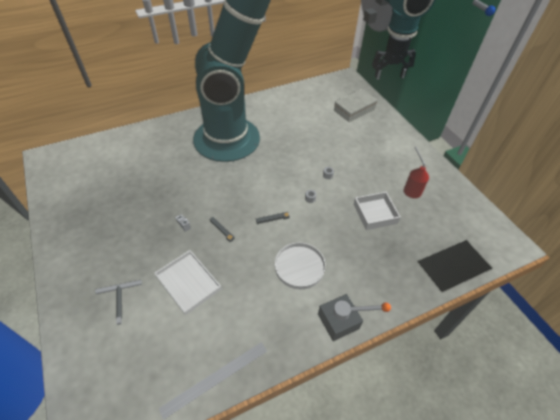

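The top view shows bushings at (225,252) and (186,280), tools at (280,239) and (340,245), and the jaw at (379,267). The pan is at (276,172), the oblong tray at (388,196) and the box at (164,204). The oil can is at (101,215) and the key at (453,205). Next I measure them from the depth and the contours.

```bash
cat > m.py <<'E'
from h import *
import sys
im=cv2.imread('pics/top0.png'); C=np.load('topcloud.npy')
rois={'bA':(212,238,26,28),'bB':(173,267,26,27),'t1':(255,228,50,22),'t2':(325,222,28,48),'jaw':(368,252,24,32),'pan':(243,142,66,60),'obl':(352,160,72,72),'sq':(134,176,60,56)}
bench=np.median(C[215:225,230:250,2]);print('bench z',bench)
for k,(x,y,w,h) in rois.items():
    c=C[y:y+h,x:x+w].reshape(-1,3); m=(c[:,2]>bench+(.007 if k[0]!='o' else .003))&(c[:,2]<.1); p=c[m]
    rc=cv2.minAreaRect(p[:,:2].astype(np.float32)); print(k,m.sum(),'mean',p.mean(0).round(4),'rect',np.round(rc[0],4),np.round(rc[1],4),round(rc[2],1),'z pct',np.percentile(p[:,2],[10,50,90,98]).round(4))
E
python3 m.py
python3 - <<'E'
import cv2,numpy as np
a=cv2.imread('pics/top0.png');b=cv2.imread('pics/scene0.png')
f=lambda i,x,y,w,h:cv2.resize(i[y:y+h,x:x+w],(400,300),interpolation=cv2.INTER_CUBIC)
cv2.imwrite('pics/crop0.png',np.vstack([np.hstack([f(a,170,215,80,60*1+20),f(a,250,215,80,60)]),np.hstack([f(a,320,220,80,60),f(b,165,200,80,60)])]))
E
```

```text
bench z 0.0009429343466029157
bA 125 mean [0.4286 0.1581 0.0276] rect [0.4311 0.159 ] [0.0426 0.0384] 22.0 z pct [0.0163 0.0298 0.0341 0.0366]
bB 128 mean [0.354  0.2734 0.0262] rect [0.3618 0.2807] [0.0586 0.0424] 25.0 z pct [0.0133 0.0287 0.0338 0.0364]
t1 248 mean [ 0.458  -0.0009  0.0164] rect [ 0.4551 -0.0029] [0.1379 0.0479] 89.9 z pct [0.012  0.0167 0.0209 0.0226]
t2 241 mean [ 0.4324 -0.1752  0.0162] rect [ 0.4316 -0.1775] [0.114  0.0637] 22.3 z pct [0.0122 0.0164 0.0197 0.0228]
jaw 210 mean [ 0.356  -0.2836  0.027 ] rect [ 0.3543 -0.2843] [0.0826 0.0344] 23.0 z pct [0.0166 0.0267 0.0376 0.0404]
pan 604 mean [ 0.6685 -0.002   0.0148] rect [0.6609 0.0046] [0.1876 0.1783] 80.8 z pct [0.0083 0.0111 0.0254 0.0285]
obl 2090 mean [ 0.5718 -0.3351  0.0088] rect [ 0.5763 -0.3388] [0.221  0.2299] 84.8 z pct [0.0044 0.0068 0.0193 0.0237]
sq 750 mean [0.5838 0.338  0.0244] rect [0.5929 0.3405] [0.1672 0.1611] 6.8 z pct [0.0087 0.0249 0.0398 0.0428]
```

View pics/crop0.png

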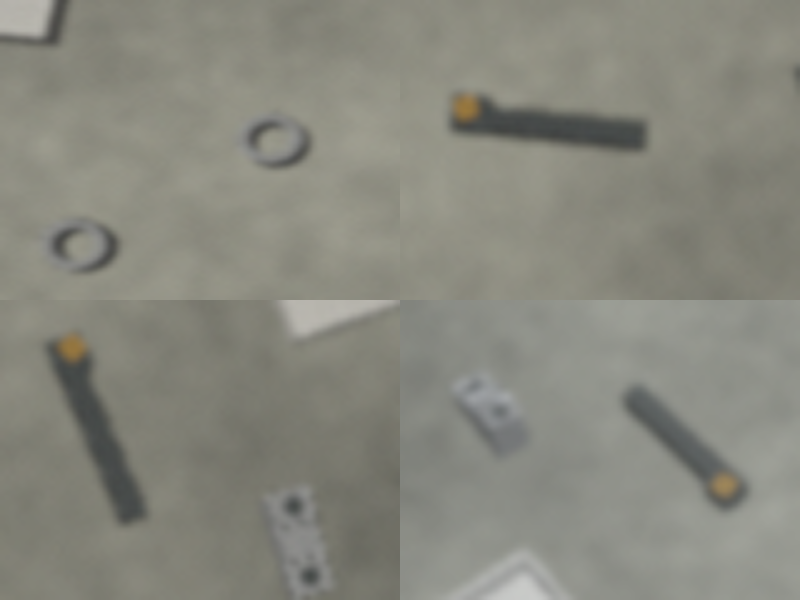

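All five pieces are upright, with inserts and steps up. The first tool's insert is at its left (image) end and the second tool's is at its top end. Now I refine positions from the colour contours.

```bash
cat > m2.py <<'E'
from h import *
im0=r.get_image('top'); im=im0['color'][:,:,::-1].copy(); hsv=cv2.cvtColor(im,cv2.COLOR_BGR2HSV); g=hsv[:,:,2]
def big(mask,x,y,w,h):
    z=np.zeros_like(mask); z[y:y+h,x:x+w]=mask[y:y+h,x:x+w]
    cs,_=cv2.findContours(z,cv2.RETR_EXTERNAL,cv2.CHAIN_APPROX_NONE); return max(cs,key=cv2.contourArea)
dark=((g<85)|(hsv[:,:,1]>120)).astype(np.uint8)*255
for k,b in {'t1':(255,228,50,22),'t2':(325,222,28,48)}.items():
    p=ray(im0,big(dark,*b),.014); rc=cv2.minAreaRect(p[:,:2].astype(np.float32)); bx=cv2.boxPoints(rc)
    e=sorted([(np.linalg.norm(bx[i]-bx[(i+1)%4]),bx[i]-bx[(i+1)%4]) for i in range(4)],key=lambda a:a[0])[-1]
    print(k,rc[0],rc[1],'long ang',np.degrees(np.arctan2(e[1][1],e[1][0]))%180)
    x,y,w,h=b; ys,xs=np.nonzero(hsv[y:y+h,x:x+w,1]>120); print('  insert',ray(im0,[[xs.mean()+x,ys.mean()+y]],.016)[0][:2])
print('bush',ray(im0,[[225.4,252.3],[186.4,280.3]],.03)[:,:2].round(4).tolist())
white=(g>150).astype(np.uint8)*255
for k,(b,z) in {'jaw':((368,252,24,32),.026),'pan':((243,142,66,60),.014),'obl':((352,160,72,75),.012),'sq':((134,176,60,56),.02)}.items():
    m=white if k!='jaw' else (abs(g.astype(int)-np.median(g[250:285,360:400]))>15).astype(np.uint8)*255
    p=ray(im0,big(m,*b),z); rc=cv2.minAreaRect(p[:,:2].astype(np.float32)); print(k,rc)
red=((hsv[:,:,1]>150)&(hsv[:,:,2]>60)).astype(np.uint8)*255
print('can',ray(im0,big(red,80,190,50,50).reshape(-1,2).mean(0),.1))
print('key',ray(im0,[[453,180],[453,214],[432,212],[474,217]],.008)[:,:2].round(3).tolist())
E
python3 m2.py
```

```text
t1 (0.45612943172454834, -0.0021637044847011566) (0.10593219846487045, 0.015956468880176544) long ang 78.4747
  insert [0.46900505 0.04514952]
t2 (0.4267588257789612, -0.17789019644260406) (0.10327368229627609, 0.017557136714458466) long ang 18.56045
  insert [ 0.47822035 -0.16385036]
bush [[0.426, 0.1548], [0.3514, 0.2692]]
jaw ((0.3520680069923401, -0.2878478467464447), (0.02027839422225952, 0.01727718859910965), 86.38568878173828)
pan ((0.6671889424324036, -0.0065066516399383545), (0.1454358696937561, 0.16297486424446106), 48.98221206665039)
obl ((0.5783063173294067, -0.3411492705345154), (0.17177319526672363, 0.1432735174894333), 16.302509307861328)
sq ((0.5863667130470276, 0.3335152864456177), (0.10255075991153717, 0.11817753314971924), 79.33058166503906)
can [[0.54612759 0.50919372 0.1       ]]
key [[0.611, -0.544], [0.505, -0.529], [0.514, -0.465], [0.491, -0.593]]
```

```bash
cat > p.py <<'E'
from h import *
import sys
def plan(x,y,z,yaw):  # yaw: world angle (deg) of closing axis
    s=r.observe(); R=np.array(s['tool_rot']); d=R.T@(np.array([x,y,z])-s['position'])*100
    cur=np.arctan2(R[1,1],R[0,1]); dy=(np.radians(yaw)-cur+np.pi/2)%np.pi-np.pi/2
    # desired straight-down rotation
    a=cur+dy; c,t=np.cos(a),np.sin(a); D=np.array([[t,c,0],[-c,t,0],[0,0,-1.]])
    rv=cv2.Rodrigues(R.T@D)[0].ravel()
    print('t',s['time'],'pos',np.round(s['position'],4),'q',np.round(s['joint_positions'],2),'\n shift',d.round(2).tolist(),'turn',rv.round(3).tolist(),'rows>=',max(np.linalg.norm(d)/5,np.linalg.norm(rv)/.15).round(1))
if __name__=='__main__': plan(*map(float,sys.argv[1:]))
E
python3 - <<'E'
from h import *
im=r.get_image('top'); p=ray(im,[[378.6,261],[382,275]],[.028])
d=p[0]-p[1]; print(p.round(4),np.degrees(np.arctan2(d[1],d[0])),np.linalg.norm(d))
E
python3 p.py .352 .270 .12 37.5
```

```text
[[ 0.3752 -0.2842  0.028 ]
 [ 0.3344 -0.2901  0.028 ]] 8.211649235936093 0.041163300352077055
t 0.2 pos [0.2    0.5919 0.2309] q [-1.29  0.42 -0.01  1.61  0.    1.11 -0.05] 
 shift [-24.71, -25.62, 11.11] turn [-1.503, -0.457, 0.0] rows>= 10.5
```

```bash
sed -i 's/\[\[t,c,0\],\[-c,t,0\]/[[-t,c,0],[c,t,0]/' p.py; python3 p.py .352 .270 .12 37.5
```

```text
t 0.2 pos [0.2    0.5919 0.2309] q [-1.29  0.42 -0.01  1.61  0.    1.11 -0.05] 
 shift [-24.71, -25.62, 11.11] turn [-0.001, 0.0, 0.59] rows>= 7.5
```

>>> apply_moves(
  motion=[
    [100,[-24.7,-25.6,11.1],[0,0,0.59]],
    [100,[-24.7,-25.6,11.1],[0,0,0.59]],
    [100,[-24.7,-25.6,11.1],[0,0,0.59]],
    [100,[-24.7,-25.6,11.1],[0,0,0.59]],
    [100,[-24.7,-25.6,11.1],[0,0,0.59]],
    [100,[-24.7,-25.6,11.1],[0,0,0.59]],
    [100,[-24.7,-25.6,11.1],[0,0,0.59]],
    [100,[-24.7,-25.6,11.1],[0,0,0.59]],
    [100,[-24.7,-25.6,11.1],[0,0,0.59]],
    [100,[-24.7,-25.6,11.1],[0,0,0.59]],
    [100,[-24.7,-25.6,11.1],[0,0,0.59]],
    [100,[-24.7,-25.6,11.1],[0,0,0.59]],
  ],
)

```text
time: 1.4
position: [0.3518, 0.2715, 0.1205]
tool_rot: [[-0.61, 0.792, 0.0], [0.792, 0.61, 0.0], [0.0, 0.0, -1.0]]
contact_force: [0.3, -0.4, -0.6]
opening: 0.0854
gripper_force: 0.0
```

```bash
python3 p.py .352 .270 .004 37.5; python3 -c "
from h import *
im=grab('scene','s1'); c=im['color'][100:250,250:450,::-1]; cv2.imwrite('pics/s1c.png',cv2.resize(c,(800,600),interpolation=2))
print(r.observe()['opening'])"
```

```text
t 1.4 pos [0.3518 0.2715 0.1205] q [-0.93  0.26  0.23  2.15 -0.08  0.74  0.01] 
 shift [-0.14, -0.08, 11.65] turn [0.0, -0.0, 0.002] rows>= 2.3
0.08539500389134894
```

View pics/s1c.png

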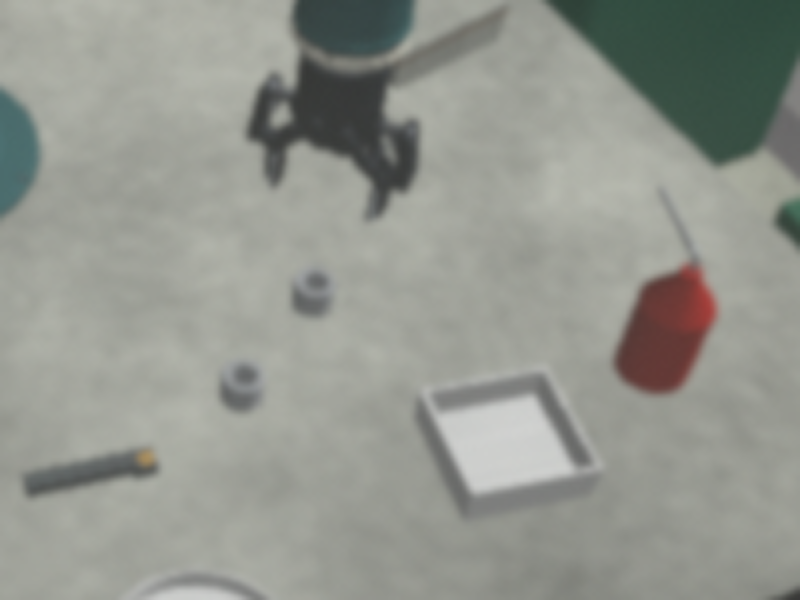

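The gripper hangs above bushing B, which is at (315,290) in the crop. I'll descend and grip.

>>> apply_moves(
  motion=[
    [100,[-0.1,0,3],[0,0,0]],
    [100,[-0.1,0,6],[0,0,0]],
    [100,[-0.1,0,9],[0,0,0]],
    [100,[-0.1,0,10.5],[0,0,0]],
    [100,[-0.1,0,11.6],[0,0,0]],
    [100,[-0.1,0,11.6],[0,0,0]],
    [30,[-0.1,0,11.6],[0,0,0]],
    [30,[-0.1,0,11.6],[0,0,0]],
    [30,[-0.1,0,11.6],[0,0,0]],
    [30,[-0.1,0,11.6],[0,0,0]],
    [30,[-0.1,0,11.6],[0,0,0]],
    [30,[-0.1,0,11.6],[0,0,0]],
    [30,[-0.1,0,11.6],[0,0,0]],
    [30,[-0.1,0,11.6],[0,0,0]],
  ],
)

```text
time: 2.85
position: [0.3532, 0.2702, 0.0053]
tool_rot: [[-0.609, 0.793, 0.001], [0.793, 0.609, 0.001], [0.0, 0.002, -1.0]]
contact_force: [-1.9, -1.7, 19.7]
opening: 0.0381
gripper_force: 57.9
```

```bash
python3 p.py .667 .028 .10 90
```

```text
t 2.85 pos [0.3532 0.2702 0.0053] q [-0.86  0.49  0.17  2.2  -0.18  0.46  0.09] 
 shift [-38.32, 10.16, -9.46] turn [0.002, 0.0, -0.916] rows>= 8.2
```

```bash
python3 p.py .70 -.004 .10 90
```

```text
t 2.85 pos [0.3532 0.2702 0.0053] q [-0.86  0.49  0.17  2.2  -0.18  0.46  0.09] 
 shift [-42.87, 10.83, -9.47] turn [0.002, 0.0, -0.916] rows>= 9.0
```

>>> apply_moves(
  motion=[
    [30,[0,0,-3],[0,0,0]],
    [30,[0,0,-6],[0,0,0]],
    [30,[0,0,-9.5],[0,0,0]],
    [30,[-4,1,-9.5],[0,0,-0.1]],
    [30,[-8,2,-9.5],[0,0,-0.2]],
    [30,[-12,3,-9.5],[0,0,-0.3]],
    [30,[-16,4,-9.5],[0,0,-0.4]],
    [30,[-20,5,-9.5],[0,0,-0.5]],
    [30,[-24,6,-9.5],[0,0,-0.6]],
    [30,[-28,7,-9.5],[0,0,-0.7]],
    [30,[-32,8,-9.5],[0,0,-0.8]],
    [30,[-36,9,-9.5],[0,0,-0.9]],
    [30,[-40,10,-9.5],[0,0,-0.916]],
    [30,[-42.9,10.8,-9.5],[0,0,-0.916]],
    [30,[-42.9,10.8,-9.5],[0,0,-0.916]],
    [30,[-42.9,10.8,-9.5],[0,0,-0.916]],
    [30,[-42.9,10.8,-9.5],[0,0,-0.916]],
  ],
)

```text
time: 4.55
position: [0.6991, -0.0037, 0.0994]
tool_rot: [[-1.0, -0.001, -0.0], [-0.001, 1.0, 0.0], [0.0, 0.0, -1.0]]
contact_force: [-0.3, 0.3, -2.3]
opening: 0.0373
gripper_force: 61.5
```

```bash
python3 p.py .70 -.004 .011 90; python3 -c "
from h import *
a=grab('scene','s2')['color'][190:310,230:390,::-1];b=grab('top','t2')['color'][120:225,200:340,::-1]
cv2.imwrite('pics/c2.png',np.hstack([cv2.resize(a,(400,300),interpolation=2),cv2.resize(b,(400,300),interpolation=2)]))"
```

```text
t 4.55 pos [ 0.6991 -0.0037  0.0994] q [-0.11  0.68  0.11  1.51 -0.08  0.95  1.59] 
 shift [-0.1, -0.04, 8.84] turn [0.0, -0.0, 0.001] rows>= 1.8
```

View pics/c2.png

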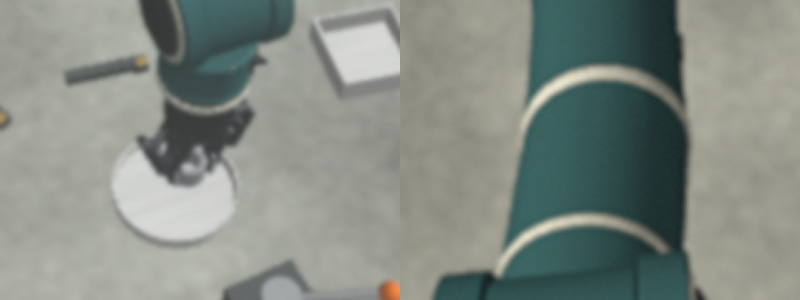

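The bushing is held over the pan. I'll lower it and release.

>>> apply_moves(
  motion=[
    [30,[0,0,3],[0,0,0]],
    [30,[0,0,6],[0,0,0]],
    [30,[0,0,7.5],[0,0,0]],
    [30,[0,0,8.3],[0,0,0]],
    [30,[0,0,8.8],[0,0,0]],
    [30,[0,0,8.9],[0,0,0]],
    [30,[0,0,8.9],[0,0,0]],
    [65,[0,0,8.9],[0,0,0]],
    [65,[0,0,8.9],[0,0,0]],
    [65,[0,0,8.9],[0,0,0]],
    [65,[0,0,8.9],[0,0,0]],
    [65,[0,0,7],[0,0,0]],
    [65,[0,0,4],[0,0,0]],
    [65,[0,0,0],[0,0,0]],
  ],
)

```text
time: 6.05
position: [0.699, -0.0048, 0.1004]
tool_rot: [[-1.0, -0.0, -0.002], [-0.0, 1.0, -0.0], [0.002, -0.0, -1.0]]
contact_force: [0.0, -1.3, 1.4]
opening: 0.0556
gripper_force: 0.0
```

```bash
python3 p.py .427 .156 .10 37.5;
```

```text
t 6.05 pos [ 0.699  -0.0048  0.1004] q [-0.11  0.68  0.11  1.51 -0.08  0.96  1.59] 
 shift [27.19, 16.08, 0.09] turn [-0.001, -0.002, 0.917] rows>= 6.3
```

>>> apply_moves(
  motion=[
    [100,[27.2,16.1,0.1],[0,0,0.917]],
    [100,[27.2,16.1,0.1],[0,0,0.917]],
    [100,[27.2,16.1,0.1],[0,0,0.917]],
    [100,[27.2,16.1,0.1],[0,0,0.917]],
    [100,[27.2,16.1,0.1],[0,0,0.917]],
    [100,[27.2,16.1,0.1],[0,0,0.917]],
    [100,[27.2,16.1,0.1],[0,0,0.917]],
    [100,[27.2,16.1,0.1],[0,0,0.917]],
    [100,[27.2,16.1,0.1],[0,0,0.917]],
    [100,[27.2,16.1,0.1],[0,0,0.917]],
    [100,[27.2,16.1,0.1],[0,0,0.917]],
    [100,[27.2,16.1,0.1],[0,0,0.917]],
  ],
)

```text
time: 7.25
position: [0.4281, 0.1557, 0.0983]
tool_rot: [[-0.608, 0.794, -0.0], [0.794, 0.608, -0.0], [-0.0, -0.0, -1.0]]
contact_force: [0.6, 0.5, 1.0]
opening: 0.0853
gripper_force: 0.0
```

```bash
python3 p.py .427 .156 .009 37.5; python3 -c "
from h import *
im=grab('top','t3'); im['color']
b=im['color'][120:225,200:340,::-1]; a=grab('scene','s3')['color'][150:300,230:390,::-1]
cv2.imwrite('pics/c3.png',np.hstack([cv2.resize(a,(400,300),interpolation=2),cv2.resize(b,(400,300),interpolation=2)]))"
```

```text
t 7.25 pos [0.4281 0.1557 0.0983] q [-0.68  0.32  0.3   2.14 -0.15  0.7   0.38] 
 shift [0.09, -0.07, 8.93] turn [-0.0, 0.0, -0.001] rows>= 1.8
```

View pics/c3.png

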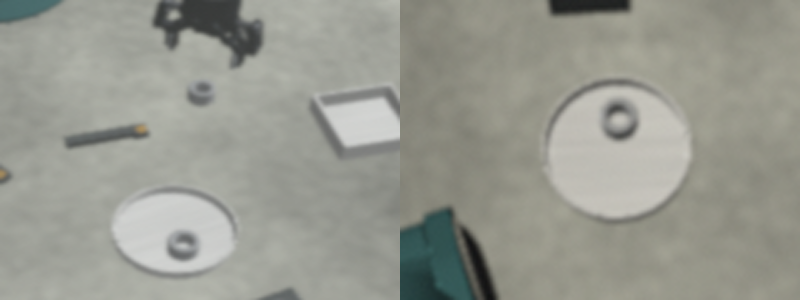

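Bushing B stands upright in the pan, forward of its centre (crop 620,118). Bushing A is under the gripper.

>>> apply_moves(
  motion=[
    [100,[0,0,3],[0,0,0]],
    [100,[0,0,6],[0,0,0]],
    [100,[0,0,8],[0,0,0]],
    [100,[0,0,8.9],[0,0,0]],
    [100,[0,0,8.9],[0,0,0]],
    [30,[0,0,8.9],[0,0,0]],
    [30,[0,0,8.9],[0,0,0]],
    [30,[0,0,8.9],[0,0,0]],
    [30,[0,0,8.9],[0,0,0]],
    [30,[0,0,8.9],[0,0,0]],
    [30,[0,0,8.9],[0,0,0]],
    [30,[0,0,8.9],[0,0,0]],
    [30,[0,0,8.9],[0,0,0]],
  ],
)

```text
time: 8.65
position: [0.4282, 0.1565, 0.0104]
tool_rot: [[-0.608, 0.794, 0.001], [0.794, 0.608, 0.001], [-0.0, 0.002, -1.0]]
contact_force: [-3.3, -1.5, 21.9]
opening: 0.0382
gripper_force: 57.7
```

```bash
python3 p.py .634 -.005 .10 90;
```

```text
t 8.65 pos [0.4282 0.1565 0.0104] q [-0.62  0.5   0.24  2.17 -0.24  0.49  0.45] 
 shift [-25.34, 6.52, -8.95] turn [0.001, 0.001, -0.917] rows>= 6.1
```

>>> apply_moves(
  motion=[
    [30,[0,0,-3],[0,0,0]],
    [30,[0,0,-6],[0,0,0]],
    [30,[0,0,-9],[0,0,0]],
    [30,[-4,1,-9],[0,0,-0.15]],
    [30,[-8,2,-9],[0,0,-0.3]],
    [30,[-12,3,-9],[0,0,-0.45]],
    [30,[-16,4,-9],[0,0,-0.6]],
    [30,[-20,5,-9],[0,0,-0.75]],
    [30,[-24,6.2,-9],[0,0,-0.9]],
    [30,[-25.3,6.5,-9],[0,0,-0.917]],
    [30,[-25.3,6.5,-9],[0,0,-0.917]],
    [30,[-25.3,6.5,-9],[0,0,-0.917]],
    [30,[-25.3,6.5,-9],[0,0,-0.917]],
    [30,[-25.3,6.5,-9],[0,0,-0.917]],
  ],
)

```text
time: 10.05
position: [0.6327, -0.004, 0.0996]
tool_rot: [[-1.0, -0.001, -0.0], [-0.001, 1.0, 0.0], [0.0, 0.0, -1.0]]
contact_force: [0.4, -0.0, -2.3]
opening: 0.0379
gripper_force: 61.8
```

```bash
python3 p.py .634 -.005 .0155 90;
```

```text
t 10.05 pos [ 0.6327 -0.004   0.0996] q [-0.14  0.58  0.14  1.7  -0.1   0.87  1.61] 
 shift [-0.13, -0.1, 8.41] turn [0.0, -0.0, 0.001] rows>= 1.7
```

>>> apply_moves(
  motion=[
    [30,[0,0,3],[0,0,0]],
    [30,[0,0,6],[0,0,0]],
    [30,[0,0,7.5],[0,0,0]],
    [30,[0,0,8.1],[0,0,0]],
    [30,[0,0,8.4],[0,0,0]],
    [30,[0,0,8.4],[0,0,0]],
    [65,[0,0,8.4],[0,0,0]],
    [65,[0,0,8.4],[0,0,0]],
    [65,[0,0,8.4],[0,0,0]],
    [65,[0,0,8.4],[0,0,0]],
    [65,[0,0,7],[0,0,0]],
    [65,[0,0,4],[0,0,0]],
    [65,[0,0,0],[0,0,0]],
    [65,[0,0,0],[0,0,0]],
  ],
)

```text
time: 11.45
position: [0.636, -0.0052, 0.1055]
tool_rot: [[-1.0, 0.0, 0.008], [0.0, 1.0, 0.0], [-0.008, 0.0, -1.0]]
contact_force: [-0.3, -0.0, -0.6]
opening: 0.0557
gripper_force: 0.0
```

```bash
python3 p.py .4575 -.001 .10 -11;
```

```text
t 11.45 pos [ 0.636  -0.0052  0.1055] q [-0.14  0.57  0.14  1.7  -0.1   0.87  1.61] 
 shift [17.85, 0.41, 0.41] turn [-0.005, 0.007, -1.379] rows>= 9.2
```

>>> apply_moves(
  motion=[
    [65,[17.8,0.4,0.4],[0,0,1.763]],
    [65,[17.8,0.4,0.4],[0,0,1.763]],
    [65,[17.8,0.4,0.4],[0,0,1.763]],
    [65,[17.8,0.4,0.4],[0,0,1.763]],
    [65,[17.8,0.4,0.4],[0,0,1.763]],
    [65,[17.8,0.4,0.4],[0,0,1.763]],
    [65,[17.8,0.4,0.4],[0,0,1.763]],
    [65,[17.8,0.4,0.4],[0,0,1.763]],
    [65,[17.8,0.4,0.4],[0,0,1.763]],
    [65,[17.8,0.4,0.4],[0,0,1.763]],
    [65,[17.8,0.4,0.4],[0,0,1.763]],
    [65,[17.8,0.4,0.4],[0,0,1.763]],
    [65,[17.8,0.4,0.4],[0,0,1.763]],
    [65,[17.8,0.4,0.4],[0,0,1.763]],
    [65,[17.8,0.4,0.4],[0,0,1.763]],
    [65,[17.8,0.4,0.4],[0,0,1.763]],
  ],
)

```text
time: 13.05
position: [0.4552, -0.0011, 0.0954]
tool_rot: [[0.189, 0.982, 0.0], [0.982, -0.189, 0.0], [0.0, 0.0, -1.0]]
contact_force: [-0.4, -0.2, 0.3]
opening: 0.0559
gripper_force: 0.0
```

```bash
python3 p.py .4575 -.001 .005 -11; python3 -c "
from h import *
im=grab('top','t4')
b=im['color'][120:225,200:340,::-1]; a=grab('scene','s4')['color'][150:300,180:380,::-1]
cv2.imwrite('pics/c4.png',np.hstack([cv2.resize(a,(400,300),interpolation=2),cv2.resize(b,(400,300),interpolation=2)]))"
```

```text
t 13.05 pos [ 0.4552 -0.0011  0.0954] q [-0.53  0.36  0.55  2.15 -0.29  0.7   0.02] 
 shift [0.05, 0.22, 9.04] turn [0.0, -0.0, 0.002] rows>= 1.8
```

View pics/c4.png

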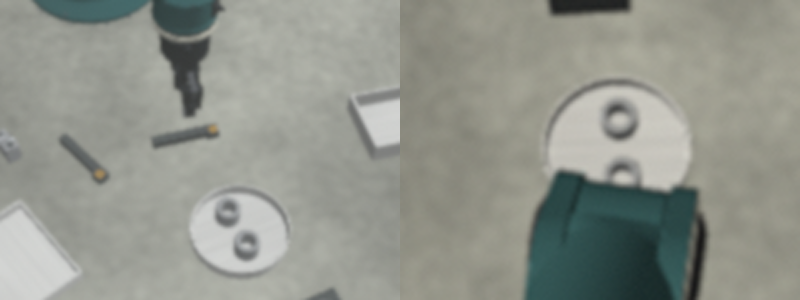

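Both bushings stand side by side in the pan, and the gripper is over the first tool. I'll grasp it.

>>> apply_moves(
  motion=[
    [65,[0,0.2,3],[0,0,0]],
    [65,[0,0.2,6],[0,0,0]],
    [65,[0,0.2,8],[0,0,0]],
    [65,[0,0.2,9.1],[0,0,0]],
    [65,[0,0.2,9.1],[0,0,0]],
    [5,[0,0.2,9.1],[0,0,0]],
    [5,[0,0.2,9.1],[0,0,0]],
    [5,[0,0.2,9.1],[0,0,0]],
    [5,[0,0.2,9.1],[0,0,0]],
    [5,[0,0.2,9.1],[0,0,0]],
    [5,[0,0.2,9.1],[0,0,0]],
    [5,[0,0.2,9.1],[0,0,0]],
    [5,[0,0.2,9.1],[0,0,0]],
  ],
)

```text
time: 14.45
position: [0.4577, -0.0013, 0.0054]
tool_rot: [[0.19, 0.982, 0.001], [0.982, -0.19, 0.001], [0.001, 0.001, -1.0]]
contact_force: [-2.7, -0.1, 15.0]
opening: 0.0141
gripper_force: 58.6
```

```bash
python3 - <<'E'
from h import *
from p import plan
# oblong: refine with floor-white quad corners
im=r.get_image('top'); g=cv2.cvtColor(im['color'],cv2.COLOR_RGB2GRAY)
z=np.zeros_like(g); z[155:235,350:428]=(g[155:235,350:428]>150)*255
c=max(cv2.findContours(z,0,2)[0],key=cv2.contourArea); box=cv2.boxPoints(cv2.minAreaRect(c)); print(box,ray(im,box,.012)[:,:2].round(3).tolist())
a=np.radians(17)
for s in(1,-1):
    x,y=.578-s*.025*np.sin(a),-.340+s*.025*np.cos(a); print(x,y); plan(x,y,.10,107)
E
```

```text
[[350. 155.]
 [427. 155.]
 [427. 228.]
 [350. 228.]] [[0.707, -0.233], [0.694, -0.472], [0.466, -0.442], [0.48, -0.212]]
0.5706907073819315 -0.31609238110092414
t 14.5 pos [ 0.4577 -0.0012  0.0054] q [-0.42  0.54  0.42  2.18 -0.44  0.51  0.15] 
 shift [-28.75, 17.1, -9.47] turn [0.001, -0.001, 1.083] rows>= 7.2
0.5853092926180684 -0.3639076188990759
t 14.5 pos [ 0.4577 -0.0012  0.0054] q [-0.42  0.54  0.42  2.18 -0.44  0.51  0.15] 
 shift [-33.17, 19.45, -9.47] turn [0.001, -0.001, 1.083] rows>= 7.9
```

```bash
python3 - <<'E'
from h import *
im=r.get_image('top'); v=im['color'].max(2)
sub=v[155:235,350:428]; t,_=cv2.threshold(np.ascontiguousarray(sub),0,255,cv2.THRESH_OTSU); print(t,sub.max(),np.median(v[240:250,400:430]))
z=np.zeros_like(v); z[155:235,350:428]=(sub>t)*255
c=max(cv2.findContours(z,0,2)[0],key=cv2.contourArea); box=cv2.boxPoints(cv2.minAreaRect(c)); w=ray(im,box,.012)[:,:2]
print(box,w.round(3).tolist(),w.mean(0)); e=np.roll(w,-1,0)-w; print(np.linalg.norm(e,axis=1),np.degrees(np.arctan2(e[:,1],e[:,0])))
E
```

```text
177.0 210 136.0
[[357.9655  176.41379]
 [397.27588 160.68967]
 [418.10345 212.75864]
 [378.7931  228.48276]] [[0.637, -0.251], [0.681, -0.377], [0.514, -0.421], [0.473, -0.298]] [ 0.57618385 -0.33656255]
[0.13340876 0.17274458 0.1299769  0.17047415] [ -70.88947042 -165.1559175   108.20626237   15.9485283 ]
```

```bash
python3 - <<'E'
from p import *
a=np.radians(16)
for s in(.025,-.027): 
    x,y=.577-s*np.sin(a),-.338+s*np.cos(a); print(s,x,y); plan(x,y,.10,106)
E
```

```text
0.025 0.570109066104575 -0.3139684576015421
t 14.55 pos [ 0.4577 -0.0013  0.0054] q [-0.42  0.54  0.42  2.18 -0.44  0.51  0.15] 
 shift [-28.55, 17.0, -9.46] turn [0.001, -0.001, 1.1] rows>= 7.3
-0.027 0.584442208607059 -0.3639540657903346
t 14.55 pos [ 0.4577 -0.0013  0.0054] q [-0.42  0.54  0.42  2.18 -0.44  0.51  0.15] 
 shift [-33.19, 19.36, -9.46] turn [0.001, -0.001, 1.1] rows>= 7.9
```

>>> apply_moves(
  motion=[
    [5,[0,0,-3],[0,0,0]],
    [5,[0,0,-6],[0,0,0]],
    [5,[0,0,-9.5],[0,0,0]],
    [5,[-3.5,2,-9.5],[0,0,0.12]],
    [5,[-7,4,-9.5],[0,0,0.24]],
    [5,[-10.5,6,-9.5],[0,0,0.36]],
    [5,[-14,8,-9.5],[0,0,0.48]],
    [5,[-17.5,10,-9.5],[0,0,0.6]],
    [5,[-21,12,-9.5],[0,0,0.72]],
    [5,[-24.5,14,-9.5],[0,0,0.84]],
    [5,[-28,16,-9.5],[0,0,0.96]],
    [5,[-31,18,-9.5],[0,0,1.08]],
    [5,[-33.2,19.4,-9.5],[0,0,1.1]],
    [5,[-33.2,19.4,-9.5],[0,0,1.1]],
    [5,[-33.2,19.4,-9.5],[0,0,1.1]],
    [5,[-33.2,19.4,-9.5],[0,0,1.1]],
    [5,[-33.2,19.4,-9.5],[0,0,1.1]],
  ],
)

```text
time: 16.25
position: [0.5844, -0.3633, 0.0996]
tool_rot: [[0.961, 0.276, 0.0], [0.276, -0.961, 0.001], [0.001, -0.0, -1.0]]
contact_force: [-0.5, -0.3, -2.1]
opening: 0.014
gripper_force: 60.9
```

```bash
python3 p.py .5844 -.364 .0105 106; python3 -c "
from h import *
im=grab('top','t5')
b=im['color'][150:255,320:460,::-1]; a=grab('scene','s5')['color'][200:350,100:300,::-1]
cv2.imwrite('pics/c5.png',np.hstack([cv2.resize(a,(400,300),interpolation=2),cv2.resize(b,(400,300),interpolation=2)]))"
```

```text
t 16.25 pos [ 0.5844 -0.3633  0.0996] q [ 0.02  0.8   0.77  1.56 -0.62  1.04 -0.33] 
 shift [-0.03, 0.07, 8.91] turn [-0.0, -0.001, 0.001] rows>= 1.8
```

View pics/c5.png

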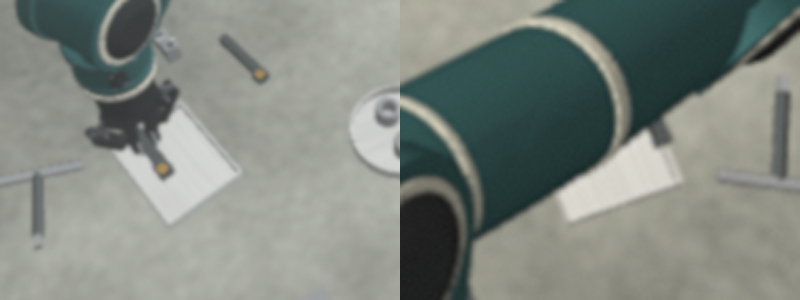

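The tool is held level and parallel to the tray. I'll lower it and release with a small opening.

>>> apply_moves(
  motion=[
    [5,[0,0,3],[0,0,0]],
    [5,[0,0,6],[0,0,0]],
    [5,[0,0,7.8],[0,0,0]],
    [5,[0,0,8.6],[0,0,0]],
    [5,[0,0,8.95],[0,0,0]],
    [5,[0,0,8.95],[0,0,0]],
    [35,[0,0,8.95],[0,0,0]],
    [35,[0,0,8.95],[0,0,0]],
    [35,[0,0,8.95],[0,0,0]],
    [35,[0,0,8.95],[0,0,0]],
    [35,[0,0,7],[0,0,0]],
    [35,[0,0,4],[0,0,0]],
    [35,[0,0,0],[0,0,0]],
    [35,[0,0,0],[0,0,0]],
  ],
)

```text
time: 17.75
position: [0.586, -0.3666, 0.1061]
tool_rot: [[0.962, 0.275, 0.007], [0.275, -0.962, -0.005], [0.005, 0.006, -1.0]]
contact_force: [-0.1, -0.2, 1.0]
opening: 0.03
gripper_force: 0.0
```

```bash
python3 p.py .428 -.1775 .10 109
```

```text
t 17.75 pos [ 0.586  -0.3666  0.1061] q [ 0.02  0.79  0.77  1.56 -0.62  1.04 -0.34] 
 shift [-10.0, -22.53, 0.42] turn [0.006, -0.005, -0.053] rows>= 4.9
```

>>> apply_moves(
  motion=[
    [65,[-10,-22.5,0.4],[0,0,-0.053]],
    [65,[-10,-22.5,0.4],[0,0,-0.053]],
    [65,[-10,-22.5,0.4],[0,0,-0.053]],
    [65,[-10,-22.5,0.4],[0,0,-0.053]],
    [65,[-10,-22.5,0.4],[0,0,-0.053]],
    [65,[-10,-22.5,0.4],[0,0,-0.053]],
    [65,[-10,-22.5,0.4],[0,0,-0.053]],
    [65,[-10,-22.5,0.4],[0,0,-0.053]],
    [65,[-10,-22.5,0.4],[0,0,-0.053]],
  ],
)

```text
time: 18.65
position: [0.4267, -0.1767, 0.0957]
tool_rot: [[0.946, 0.325, 0.001], [0.325, -0.946, -0.001], [0.0, 0.001, -1.0]]
contact_force: [0.5, 0.1, -0.3]
opening: 0.0552
gripper_force: 0.0
```

```bash
python3 p.py .428 -.1775 .0045 109; python3 -c "
from h import *
im=grab('top','t6')
b=im['color'][150:285,320:500,::-1]; a=grab('scene','s6')['color'][200:350,100:300,::-1]
cv2.imwrite('pics/c6.png',np.hstack([cv2.resize(a,(400,300),interpolation=2),cv2.resize(b,(400,300),interpolation=2)]))"
```

```text
t 18.65 pos [ 0.4267 -0.1767  0.0957] q [-0.4   0.46  0.87  2.14 -0.51  0.76 -0.43] 
 shift [0.09, 0.11, 9.12] turn [0.001, -0.0, -0.001] rows>= 1.8
```

View pics/c6.png

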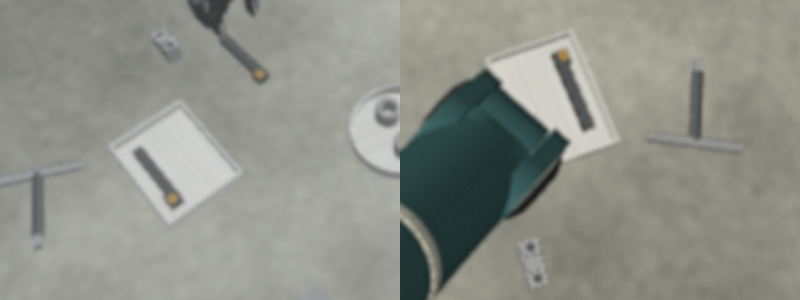

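The first tool lies flat along the tray, insert up, at (575,92) in the crop. Now I grasp the second.

>>> apply_moves(
  motion=[
    [65,[0,0,3],[0,0,0]],
    [65,[0,0,6],[0,0,0]],
    [65,[0,0,8],[0,0,0]],
    [65,[0,0,9.1],[0,0,0]],
    [65,[0,0,9.1],[0,0,0]],
    [5,[0,0,9.1],[0,0,0]],
    [5,[0,0,9.1],[0,0,0]],
    [5,[0,0,9.1],[0,0,0]],
    [5,[0,0,9.1],[0,0,0]],
    [5,[0,0,9.1],[0,0,0]],
    [5,[0,0,9.1],[0,0,0]],
    [5,[0,0,9.1],[0,0,0]],
    [5,[0,0,9.1],[0,0,0]],
  ],
)

```text
time: 20.05
position: [0.4267, -0.1757, 0.0053]
tool_rot: [[0.945, 0.326, 0.002], [0.326, -0.945, -0.0], [0.002, 0.001, -1.0]]
contact_force: [-2.4, -0.4, 14.1]
opening: 0.014
gripper_force: 58.5
```

```bash
python3 p.py .568 -.314 .10 106
```

```text
t 20.05 pos [ 0.4267 -0.1757  0.0053] q [-0.23  0.61  0.68  2.17 -0.71  0.58 -0.27] 
 shift [8.86, 17.69, -9.45] turn [0.001, -0.002, 0.053] rows>= 4.4
```

>>> apply_moves(
  motion=[
    [5,[0,0,-3],[0,0,0]],
    [5,[0,0,-6],[0,0,0]],
    [5,[0,0,-9.5],[0,0,0]],
    [5,[2,4,-9.5],[0,0,0.05]],
    [5,[4,8,-9.5],[0,0,0.05]],
    [5,[6,12,-9.5],[0,0,0.05]],
    [5,[8,16,-9.5],[0,0,0.05]],
    [5,[8.8,17.6,-9.5],[0,0,0.05]],
    [5,[8.8,17.6,-9.5],[0,0,0.05]],
    [5,[8.8,17.6,-9.5],[0,0,0.05]],
    [5,[8.8,17.6,-9.5],[0,0,0.05]],
    [5,[8.8,17.6,-9.5],[0,0,0.05]],
  ],
)

```text
time: 21.25
position: [0.5665, -0.3124, 0.0996]
tool_rot: [[0.96, 0.279, 0.0], [0.279, -0.96, 0.0], [0.0, -0.0, -1.0]]
contact_force: [0.2, 0.1, -2.2]
opening: 0.0138
gripper_force: 60.3
```

```bash
python3 p.py .568 -.314 .0105 106; python3 -c "
from h import *
a=grab('scene','s7')['color'][200:350,100:300,::-1]
cv2.imwrite('pics/c7.png',cv2.resize(a,(600,450),interpolation=2))"
```

```text
t 21.25 pos [ 0.5665 -0.3124  0.0996] q [-0.08  0.74  0.79  1.68 -0.61  0.99 -0.36] 
 shift [0.1, 0.2, 8.91] turn [-0.0, -0.0, 0.003] rows>= 1.8
```

View pics/c7.png

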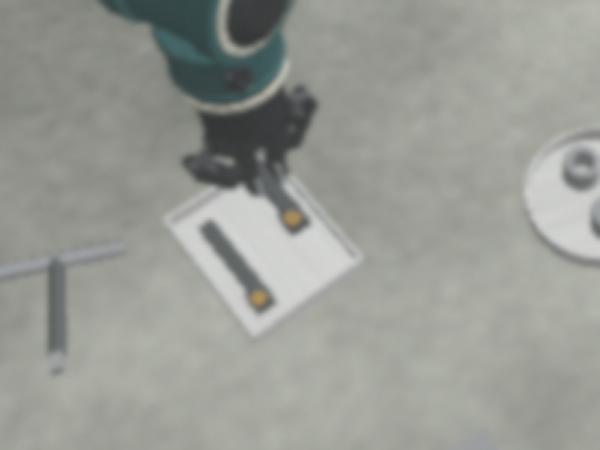

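The second tool hangs beside the first with clear room on both sides. I'll lower and release it.

>>> apply_moves(
  motion=[
    [5,[0.1,0.2,3],[0,0,0]],
    [5,[0.1,0.2,6],[0,0,0]],
    [5,[0.1,0.2,7.8],[0,0,0]],
    [5,[0.1,0.2,8.6],[0,0,0]],
    [5,[0.1,0.2,8.95],[0,0,0]],
    [5,[0.1,0.2,8.95],[0,0,0]],
    [35,[0.1,0.2,8.95],[0,0,0]],
    [35,[0.1,0.2,8.95],[0,0,0]],
    [35,[0.1,0.2,8.95],[0,0,0]],
    [35,[0.1,0.2,8.95],[0,0,0]],
    [35,[0.1,0.2,7],[0,0,0]],
    [35,[0.1,0.2,4],[0,0,0]],
    [35,[0,0,0],[0,0,0]],
    [35,[0,0,0],[0,0,0]],
  ],
)

```text
time: 22.7
position: [0.5684, -0.315, 0.1056]
tool_rot: [[0.961, 0.278, 0.006], [0.278, -0.961, -0.003], [0.005, 0.005, -1.0]]
contact_force: [-0.8, -0.4, 0.2]
opening: 0.03
gripper_force: 0.0
```

```bash
python3 p.py .355 -.286 .10 98
```

```text
t 22.7 pos [ 0.5684 -0.315   0.1056] q [-0.08  0.74  0.79  1.67 -0.61  0.99 -0.36] 
 shift [-19.7, -8.71, 0.41] turn [0.004, -0.006, 0.142] rows>= 4.3
```

>>> apply_moves(
  motion=[
    [75,[-19.7,-8.7,0.4],[0,0,0.14]],
    [75,[-19.7,-8.7,0.4],[0,0,0.14]],
    [75,[-19.7,-8.7,0.4],[0,0,0.14]],
    [75,[-19.7,-8.7,0.4],[0,0,0.14]],
    [75,[-19.7,-8.7,0.4],[0,0,0.14]],
    [75,[-19.7,-8.7,0.4],[0,0,0.14]],
    [75,[-19.7,-8.7,0.4],[0,0,0.14]],
    [75,[-19.7,-8.7,0.4],[0,0,0.14]],
    [75,[-19.7,-8.7,0.4],[0,0,0.14]],
  ],
)

```text
time: 23.6
position: [0.354, -0.2847, 0.0955]
tool_rot: [[0.99, 0.142, 0.0], [0.142, -0.99, -0.001], [0.0, 0.001, -1.0]]
contact_force: [0.7, -0.8, 0.4]
opening: 0.0641
gripper_force: 0.0
```

```bash
python3 p.py .355 -.286 .008 98; python3 -c "
from h import *
a=grab('scene','s8')['color'][180:330,100:300,::-1]
cv2.imwrite('pics/c8.png',cv2.resize(a,(600,450),interpolation=2))"
```

```text
t 23.6 pos [ 0.354  -0.2847  0.0955] q [-0.16  0.47  0.93  2.16 -0.55  0.76 -0.29] 
 shift [0.08, 0.14, 8.75] turn [0.001, -0.0, 0.003] rows>= 1.7
```

View pics/c8.png

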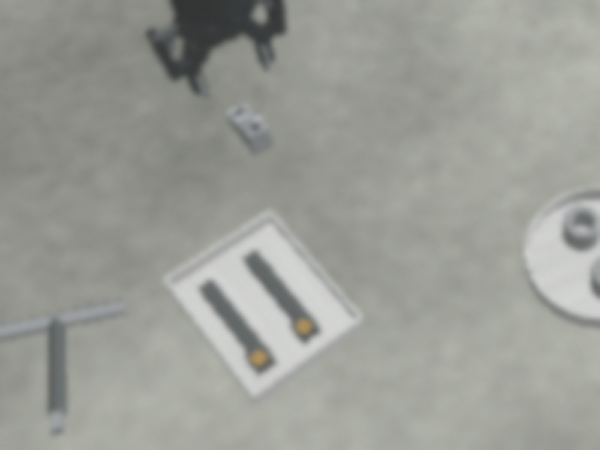

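Both tools lie parallel in the tray at (237,325) and (282,292). The gripper is over the jaw, so I grasp it.

>>> apply_moves(
  motion=[
    [75,[0.1,0.1,3],[0,0,0]],
    [75,[0.1,0.1,6],[0,0,0]],
    [75,[0.1,0.1,8],[0,0,0]],
    [75,[0.1,0.1,8.8],[0,0,0]],
    [75,[0.1,0.1,8.8],[0,0,0]],
    [10,[0.1,0.1,8.8],[0,0,0]],
    [10,[0.1,0.1,8.8],[0,0,0]],
    [10,[0.1,0.1,8.8],[0,0,0]],
    [10,[0.1,0.1,8.8],[0,0,0]],
    [10,[0.1,0.1,8.8],[0,0,0]],
    [10,[0.1,0.1,8.8],[0,0,0]],
    [10,[0.1,0.1,8.8],[0,0,0]],
    [10,[0.1,0.1,8.8],[0,0,0]],
  ],
)

```text
time: 24.95
position: [0.355, -0.2856, 0.0083]
tool_rot: [[0.99, 0.142, 0.002], [0.142, -0.99, -0.0], [0.002, 0.001, -1.0]]
contact_force: [-2.2, 3.2, 16.2]
opening: 0.0232
gripper_force: 59.7
```

```bash
python3 p.py .587 .334 .13 98; python3 - <<'E'
from h import *
im=cv2.imread('pics/top0.png'); i0=r.get_image('top'); v=im.max(2); x,y,w,h=134,172,62,62
sub=np.ascontiguousarray(v[y:y+h,x:x+w]); t,_=cv2.threshold(sub,0,255,cv2.THRESH_OTSU); z=np.zeros_like(v); z[y:y+h,x:x+w]=(sub>t)*255
c=max(cv2.findContours(z,0,2)[0],key=cv2.contourArea); b=cv2.boxPoints(cv2.minAreaRect(c)); w=ray(i0,b,.038)[:,:2]; print(t,b,w.mean(0)); e=np.roll(w,-1,0)-w; print(np.linalg.norm(e,axis=1),np.degrees(np.arctan2(e[:,1],e[:,0])))
E
```

```text
t 24.95 pos [ 0.355  -0.2856  0.0083] q [ 0.01  0.62  0.73  2.19 -0.75  0.6  -0.13] 
 shift [31.76, -58.04, -12.15] turn [0.001, -0.002, 0.003] rows>= 13.5
153.0 [[144.68001 219.76   ]
 [151.17601 184.032  ]
 [184.17601 190.032  ]
 [177.68001 225.76   ]] [0.57605971 0.33055957]
[0.10989749 0.10272    0.10894427 0.10089828] [  -9.61364771 -103.98784753  169.46255291   76.483817  ]
```

```bash
python3 p.py .583 .335 .13 -12
```

```text
t 25.0 pos [ 0.355  -0.2855  0.0083] q [ 0.01  0.62  0.73  2.19 -0.75  0.6  -0.13] 
 shift [31.38, -58.19, -12.15] turn [0.001, -0.001, -1.219] rows>= 13.4
```

>>> apply_moves(
  motion=[
    [10,[0,0,-4],[0,0,0]],
    [10,[0,0,-8],[0,0,0]],
    [10,[0,0,-12.2],[0,0,0]],
    [10,[2,-3.7,-12.2],[0,0,-0.08]],
    [10,[4,-7.4,-12.2],[0,0,-0.16]],
    [10,[6,-11.1,-12.2],[0,0,-0.24]],
    [10,[8,-14.8,-12.2],[0,0,-0.32]],
    [10,[10,-18.5,-12.2],[0,0,-0.4]],
    [10,[12,-22.2,-12.2],[0,0,-0.48]],
    [10,[14,-25.9,-12.2],[0,0,-0.56]],
    [10,[16,-29.6,-12.2],[0,0,-0.64]],
    [10,[18,-33.3,-12.2],[0,0,-0.72]],
    [10,[20,-37,-12.2],[0,0,-0.8]],
    [10,[22,-40.7,-12.2],[0,0,-0.88]],
    [10,[24,-44.4,-12.2],[0,0,-0.96]],
    [10,[26,-48.2,-12.2],[0,0,-1.04]],
    [10,[28,-51.9,-12.2],[0,0,-1.12]],
    [10,[30,-55.6,-12.2],[0,0,-1.2]],
    [10,[31.4,-58.2,-12.2],[0,0,-1.219]],
    [10,[31.4,-58.2,-12.2],[0,0,-1.219]],
  ],
)

```text
time: 27.0
position: [0.5827, 0.3397, 0.129]
tool_rot: [[0.203, 0.979, 0.0], [0.979, -0.203, 0.001], [0.001, -0.0, -1.0]]
contact_force: [-0.1, -0.9, -3.1]
opening: 0.0227
gripper_force: 64.2
```

```bash
python3 p.py .583 .335 .10 -12
```

```text
t 27.0 pos [0.5827 0.3397 0.129 ] q [-0.95  0.67  0.56  1.58 -0.4   1.01 -0.48] 
 shift [-0.45, 0.13, 2.9] turn [-0.0, -0.001, 0.005] rows>= 0.6
```

>>> apply_moves(
  motion=[
    [10,[-0.3,0,1.5],[0,0,0]],
    [10,[-0.3,0,3],[0,0,0]],
    [10,[-0.3,0,3],[0,0,0]],
    [10,[-0.3,0,3],[0,0,0]],
    [10,[-0.3,0,3],[0,0,0]],
  ],
)

```text
time: 27.5
position: [0.5826, 0.332, 0.0997]
tool_rot: [[0.209, 0.978, 0.0], [0.978, -0.209, 0.0], [0.0, 0.0, -1.0]]
contact_force: [0.0, 0.1, -3.5]
opening: 0.0227
gripper_force: 64.1
```

```bash
python3 p.py .583 .335 .0130 -12; python3 -c "
from h import *
a=grab('scene','s9')['color'][130:280,300:500,::-1];b=grab('top','t9')['color'][150:285,70:250,::-1]
cv2.imwrite('pics/c9.png',np.hstack([cv2.resize(a,(400,300),interpolation=2),cv2.resize(b,(400,300),interpolation=2)]))"
```

```text
t 27.5 pos [0.5826 0.332  0.0997] q [-0.93  0.7   0.54  1.61 -0.42  0.95 -0.46] 
 shift [0.3, -0.03, 8.67] turn [0.0, -0.0, -0.001] rows>= 1.7
```

View pics/c9.png

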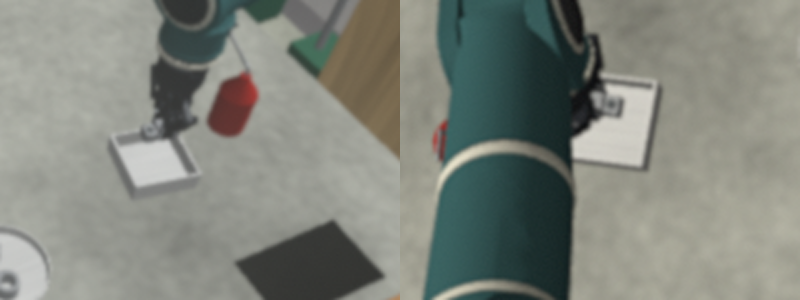

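The jaw is held over the box, but the arm looks close to the oil can at (235,100) in the left crop. I'll check the clearance with depth before lowering.

```bash
python3 - <<'E'
from h import *
for n in('top','scene'):
    im=r.get_image(n); C=cloud(im); hsv=cv2.cvtColor(im['color'],cv2.COLOR_RGB2HSV)
    ok=(im['z_map']>0)
    arm=ok&(C[...,2]>.06)&(((hsv[...,0]>75)&(hsv[...,0]<105)&(hsv[...,1]>80))|(hsv[...,2]<70))&(C[...,0]<.9)&(C[...,1]<.7)&(C[...,1]>-.6)
    p=C[arm]; d=np.hypot(p[:,0]-.546,p[:,1]-.509)
    for lo,hi in((.06,.12),(.12,.2),(.2,.3),(.3,.45)):
        m=(p[:,2]>lo)&(p[:,2]<hi)
        if m.sum(): i=np.argsort(d[m])[:5]; print(n,lo,hi,m.sum(),d[m][i].round(3),p[m][i[2]].round(3))
    sp=ok&(C[...,2]>.12)&(C[...,2]<.2)&(np.hypot(C[...,0]-.546,C[...,1]-.509)<.09); q=C[sp]; print(n,'near-can pts',len(q),q[np.argsort(-q[:,2])][:12].round(3).tolist() if len(q) else '')
E
```

```text
top 0.06 0.12 47 [0.182 0.531 0.543 0.548 0.558] [0.828 0.044 0.06 ]
top 0.12 0.2 204 [0.162 0.165 0.166 0.168 0.168] [0.559 0.343 0.151]
top 0.2 0.3 249 [0.176 0.177 0.178 0.178 0.179] [0.542 0.331 0.211]
top 0.3 0.45 2463 [0.14  0.143 0.146 0.15  0.151] [0.613 0.379 0.446]
top near-can pts 47 [[0.504, 0.498, 0.19], [0.504, 0.501, 0.19], [0.507, 0.502, 0.188], [0.51, 0.503, 0.186], [0.508, 0.501, 0.183], [0.511, 0.501, 0.183], [0.514, 0.505, 0.182], [0.514, 0.502, 0.182], [0.517, 0.506, 0.18], [0.517, 0.504, 0.179], [0.521, 0.505, 0.176], [0.521, 0.507, 0.176]]
scene 0.06 0.12 155 [0.189 0.7   0.701 0.701 0.702] [ 0.091 -0.024  0.118]
scene 0.12 0.2 684 [0.175 0.175 0.176 0.176 0.177] [0.566 0.335 0.15 ]
scene 0.2 0.3 1055 [0.185 0.189 0.189 0.189 0.19 ] [0.62  0.335 0.251]
scene 0.3 0.45 2931 [0.131 0.131 0.133 0.134 0.134] [0.611 0.393 0.443]
scene near-can pts 61 [[0.508, 0.499, 0.187], [0.511, 0.497, 0.186], [0.508, 0.496, 0.183], [0.513, 0.501, 0.182], [0.511, 0.499, 0.18], [0.516, 0.5, 0.18], [0.519, 0.503, 0.177], [0.512, 0.5, 0.177], [0.514, 0.507, 0.176], [0.516, 0.502, 0.175], [0.518, 0.5, 0.173], [0.52, 0.503, 0.173]]
```

The clearance is more than 130 mm, so I lower and release.

>>> apply_moves(
  motion=[
    [10,[0.3,0,3],[0,0,0]],
    [10,[0.3,0,6],[0,0,0]],
    [10,[0.3,0,7.6],[0,0,0]],
    [10,[0.3,0,8.4],[0,0,0]],
    [10,[0.3,0,8.7],[0,0,0]],
    [10,[0.3,0,8.7],[0,0,0]],
    [48,[0.3,0,8.7],[0,0,0]],
    [48,[0.3,0,8.7],[0,0,0]],
    [48,[0.3,0,8.7],[0,0,0]],
    [48,[0.3,0,8.7],[0,0,0]],
    [48,[0.3,0,7],[0,0,0]],
    [48,[0.3,0,4],[0,0,0]],
    [48,[0.3,0,0],[0,0,0]],
    [48,[0,0,-5],[0,0,0]],
    [48,[-10,-10,-8],[0,0,0]],
    [48,[-22,-15,-8],[0,0,0]],
    [48,[-22,-15,-8],[0,0,0]],
    [48,[-22,-15,-8],[0,0,0]],
    [48,[-22,-15,-8],[0,0,0]],
    [48,[-22,-15,-8],[0,0,0]],
  ],
)

```text
time: 29.7
position: [0.3872, 0.1457, 0.1799]
tool_rot: [[0.21, 0.978, -0.001], [0.978, -0.21, 0.002], [0.002, -0.002, -1.0]]
contact_force: [0.7, 1.0, -0.2]
opening: 0.0405
gripper_force: 0.0
```

```bash
python3 -c "
from h import *
a=grab('scene','s10')['color'][130:350,90:440,::-1];b=grab('top','t10')['color'][130:250,70:480,::-1]
cv2.imwrite('pics/c10.png',np.vstack([cv2.resize(a,(560,352),interpolation=2),cv2.resize(b,(560,164),interpolation=2)]))"
```

```text
(no output)
```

View pics/c10.png

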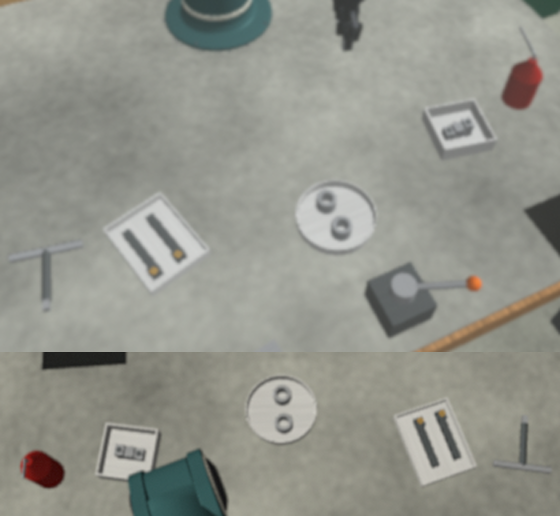

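The jaw sits in the middle of the box at (457,130). Both bushings are in the pan, both tools are in the tray with inserts up, and the can and key have not moved.

```bash
python3 -c "
from bench import r
print(r.sign_off())"
```

```text
the job is handed in; nothing more can be done
None
```

I handed the job in at about 30 s. The last pictures show both bushings standing in the pan, both tools flat in the oblong tray with inserts up, the jaw steps-up in the box, and the oil can and chuck key where they were; the hand-in returned no verdict.

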